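# Find the parts tin that rattles

### The arm

A 7-joint arm with a two-finger parallel gripper is mounted at the origin on the work surface. World frame = base frame: x ahead of the robot, y to its left, z up, the work surface at z = 0. Lengths are in m, angles in rad, forces in N, time in s.
With the tool pointing down it reaches from about 0.4 to 0.85 m from the base axis. Payload 4.4 kg.
Tool frame: the origin (TCP) lies midway between the tips of the shut fingers; the grasp point (between the pads) lies env.grasp_offset behind it (env.grasp_offset is the distance from the TCP to the grasp point, in m); y points along the fingers, x is the direction in which the jaws open and shut, and the axes are right-handed (so a half turn about y gives the same grasp; the last joint's range is limited). The gripper opens to 94 mm and grips with 3 to 60 N. Pads are 16 mm wide; open, the fingers measure 119 mm over their backs; the gripper's body (75 mm by 177 mm) begins 78 mm behind the grasp point.
Start: joints at [1.131, 0.628, 0.038, 1.517, -0.027, 0.996, -0.02], TCP at [0.237, -0.605, 0.183] pointing down, gripper open.
Joint ranges: [-3.06, 3.06], [-0.37, 2.12], [-1.25, 1.32], [0.18, 2.47], [-1.1, 4.24], [0.23, 1.98], [-2.94, 2.94]. Speed limits (rad/s): [2.57, 2.57, 3.14, 3.14, 3.14, 3.14, 3.14].

### API

Orientations are given as a unit quaternion [w, x, y, z].
In Python, from bench import env gives the robot as it stands.
- The arm moves only by the tool move_arm, never from a script. Its arguments are lists of equal length, an entry for each row: "delta_pos": the shift along the tool's x, y, z in cm, a list of three; "angular": the turn, a rotation vector about the tool's x, y, z in rad, a list of three. A call has 1 to 20 rows; each row shifts and turns the commanded pose from where the row before left it, along the tool's axes as they then stand; what a row does not reach is not made up. A row lasts 1/10 s, in which the tool goes at most 50 mm and 8.59 degrees, less where a joint would pass 70% of its speed; a pose out of reach is approached as far as the arm can. A call with a gripper value outside its range is refused whole. "grip" is the opening, from 0 (shut) to 1 (fully open), set as the call begins (left out, the last holds). The fingers move at their own pace and stop on an object; the grip force is fixed at half the most. Time passes only in rows, so rows that do not move let the fingers close. It gives the time, the measured TCP pose, the force and the opening at its end, in the units of the state.
- env.observe(): the state, without advancing time (a new reading comes with each control period).
- env.snapshot(name): name is "scene" or "top" or "wrist"; returns the picture (480x640x3 uint8, red, green, blue); there is no depth.
- env.calibration(name): a dict with "intrinsics" (3x3 intrinsics, pixels), "world_from_camera" (4x4, takes a point from camera to world coordinates). Camera axes: x right, y down, z forward; pixel columns grow to the right and rows downward; lengths in m; the calibration is good to about 2 mm. A picture is of the moment at which its call begins: read the wrist's pose just before it. calibration takes no time and is no camera call; for the wrist camera it gives the pose at the moment of the call.
- env.sign_off(): hands the job in, once; it reports no verdict.
The state is a dict: "time_s": time; "joints": joint angles; "qvel": joint speeds; "effort": joint torques, N m; "position": TCP position; "orientation": TCP orientation; "contact_force": force on the tool from outside, world axes, zero at the start; "torque": the same for the moment, N m; "grip_width": finger opening in m.
Only numpy, scipy, OpenCV 4.12 (cv2) and the standard library are available. Lean on these libraries where they do the work, as an engineer would, in place of code of your own. Each camera call takes 0.05 s, during which the arm holds its last target.

### The job

Three sealed parts tins are tucked half under the low shelf of paint pots, and in one of them a steel ball weight has come loose. Draw a tin out from under the shelf, lift it clear and shake it by tipping it end to end, a good 20 degrees each way, to find out whether something rolls about inside; slide each silent tin back into a bay under the shelf, about as far in as it was, and go on until you have the one that rattles. Finish while still holding that tin in the gripper, still and level, roughly 15 cm above the middle of the sorting tray so that I can open it there, with the other two tins in their bays and everything else on the bench left where it is.

Things in the scene. Friction and masses are not known exactly. Their poses are not given: they have to be found in the camera images.
- tin_a_mid (a point): Centre (20 mm above its underside) of one of three identical closed dull-metal tins, 130 long (x) x 50 wide (y) x 40 high (z), lids taped shut. One lies flat on the bench in each bay of the shelf, its long axis square to the shelf's front edge: the far 35 to 55 mm are under the shelf, the near 75 to 95 mm stick out towards the robot.
- tin_b_mid (a point): Centre of the second tin, same size, look and axes. In exactly one of the three, at random, a steel ball of 80 g (27 mm) rolls freely along the inside, 95 mm from end to end, when the tin is tipped: it knocks on the end wall and shifts the balance. The other two are packed tight with as much weight. Each weighs 0.19 to 0.24 kg in all, at random, so that only the rolling about tells.
- tin_c_mid (a point): Centre of the third tin, same size, look and axes.
- rack: Fixed plywood shelf with paint pots, 75 deep (x) x 290 long (y). Origin on the bench under its centre, +x away from the robot: front edge at x = -37.5 mm. Board 52 to 61 mm above the bench; pots on it reach 91 mm, from 34 mm behind the front edge. Four partitions 12 mm thick make three bays 78 mm wide at y = -91, 0, +91 mm, open front and back. Tins start with centres at x = -47 to -68 mm.
- tray: Fixed low open wooden sorting tray with grey felt, 150 (x) x 210 (y), rim 20 mm high; origin on the bench under its centre, z up. Stands turned by up to 12 degrees.
- glue: Bystander: pale glue bottle with a pin in its spout, 44 mm in diameter, 110 high, standing behind the tray (farther from the robot). Origin at the bottom.
- jar: Bystander: squat paint jar with a black cap, 41 mm in diameter, 46 high, standing beside the right-hand end of the shelf. Origin at the bottom.
- knife: Bystander: hobby knife, 150 long along its x, 12 high, lying between the shelf and the tray and pointing away from the robot.
- wall_panel: Bystander: flat model wall with window openings, 105 x 140, 4 thick, lying flat at the right.
- square: Bystander: small steel square, blade 120 mm long along its x, 14 high, lying at the left of the tray.

How it is judged:
By the outcome, as a careful person would: the job done as asked, in the order asked, and still so for the second after the job is handed in, while the arm keeps its last pose, push and grip.
It also fails if it takes over 72 s, if anything falls off the work surface, if the arm or the gripper's body presses on something with over 40 N, if the wrist force passes 120 N, or if a joint passes its speed limit or range.

## Working session

There is one attempt and no reset: what is moved stays moved. The work goes in short steps, Python scripts to look and compute and a tool call to move; the robot and the scene stay as the last step left them, time stands still between calls to the robot, and variables do not carry over. Pictures are saved under pics/ and viewed, and the job is handed in when it is done.

Besides the shell and the picture viewer there is one more tool, called after "Call:" in YAML: its name, and indented under it one key for each argument. move_arm: Moves the arm, as the interface text tells. Its arguments: {"type":"object","properties":{"delta_pos":{"type":"array","items":{"type":"array","items":{"type":"number"}}},"angular":{"type":"array","items":{"type":"array","items":{"type":"number"}}},"grip":{"type":"number"}},"required":["delta_pos","angular"]}

```bash
ls; mkdir -p pics; python3 - <<'E'
from bench import env
import cv2,numpy as np
np.set_printoptions(precision=4,suppress=True)
print(env.observe(), env.grasp_offset)
for n in ["scene","top"]:
    im=env.snapshot(n); cv2.imwrite(f"pics/{n}0.png",im[:,:,::-1])
    c=env.calibration(n); print(n,c["intrinsics"],c["world_from_camera"])
E
```

```text
pics
{'time_s': 0.0, 'joints': array([ 1.1312,  0.6293,  0.0384,  1.5184, -0.027 ,  0.9963, -0.02  ]), 'qvel': array([ 0.001 ,  0.001 , -0.0006,  0.0004, -0.0012, -0.0003,  0.0024]), 'effort': array([  0.0001, -54.9729,   1.1436, -18.6638,  -0.0522,   0.0239,
         0.0002]), 'position': array([ 0.2371, -0.6044,  0.1817]), 'orientation': array([ 0.5846, -0.5838,  0.3989, -0.3979]), 'contact_force': array([ 0.3   ,  0.1443, -0.3753]), 'torque': array([-0.0391,  0.0528, -0.0127]), 'grip_width': 0.09422445472680595} 0.0188
scene [[460.0846   0.     319.1763]
 [  0.     460.0846 244.2672]
 [  0.       0.       1.    ]] [[-0.3879  0.6235 -0.6787  1.3572]
 [ 0.9215  0.2471 -0.2997  0.3961]
 [-0.0192 -0.7417 -0.6704  0.8533]
 [ 0.      0.      0.      1.    ]]
top [[608.6411   0.     325.2454]
 [  0.     608.6411 234.1469]
 [  0.       0.       1.    ]] [[-0.0183 -0.9926  0.1204  0.4106]
 [-0.9997  0.0166 -0.015   0.0313]
 [ 0.0129 -0.1206 -0.9926  1.3425]
 [ 0.      0.      0.      1.    ]]
```

View pics/top0.png

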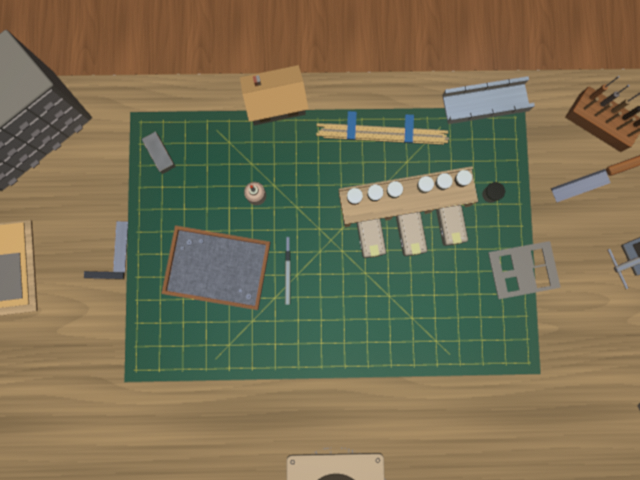

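View pics/scene0.png

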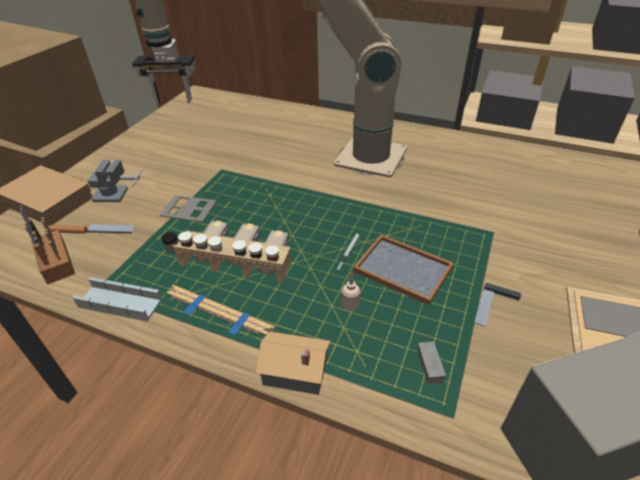

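The top view shows the shelf at about (408,195). Three tins stick out below it at (372,238), (412,233) and (453,224). The tray is at (217,267), the knife at (288,270) and the jar at (495,191). Next I'll enlarge and measure.

```bash
cat > h.py <<'E'
import numpy as np,cv2
from bench import env
np.set_printoptions(precision=4,suppress=True)
def ray(n,px,z,c=None):
    c=c or env.calibration(n);K=c["intrinsics"];T=c["world_from_camera"]
    p=np.c_[np.atleast_2d(np.array(px,float)),np.ones(len(np.atleast_2d(px)))]
    d=(T[:3,:3]@np.linalg.inv(K)@p.T).T;o=T[:3,3]
    return o+d*((z-o[2])/d[:,2])[:,None]
def proj(n,P,c=None):
    c=c or env.calibration(n);K=c["intrinsics"];T=np.linalg.inv(c["world_from_camera"])
    P=np.atleast_2d(P);q=(T[:3,:3]@P.T).T+T[:3,3];u=(K@q.T).T;return u[:,:2]/u[:,2:]
E
python3 - <<'E'
import cv2
im=cv2.imread('pics/top0.png')
cv2.imwrite('pics/top0_rack.png',cv2.resize(im[155:270,330:515],None,fx=4.3,fy=4.3,interpolation=cv2.INTER_CUBIC))
cv2.imwrite('pics/top0_tray.png',cv2.resize(im[170:315,100:310],None,fx=3.8,fy=3.8,interpolation=cv2.INTER_CUBIC))
E
```

```text
(no output)
```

View pics/top0_rack.png

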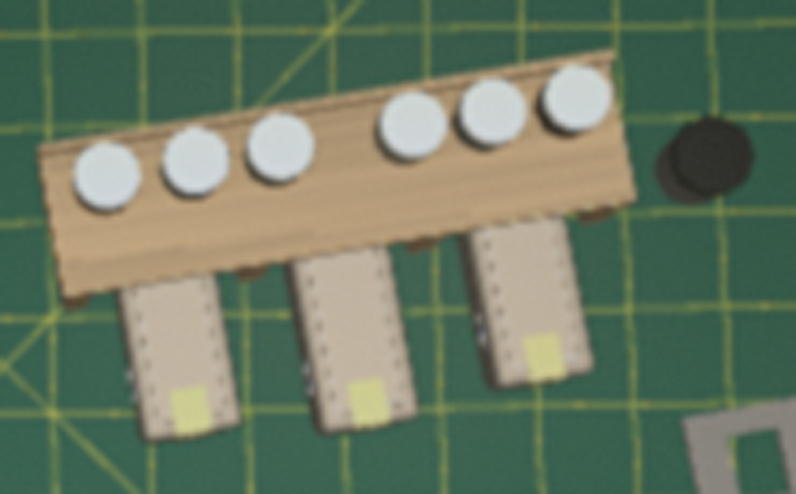

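View pics/top0_tray.png

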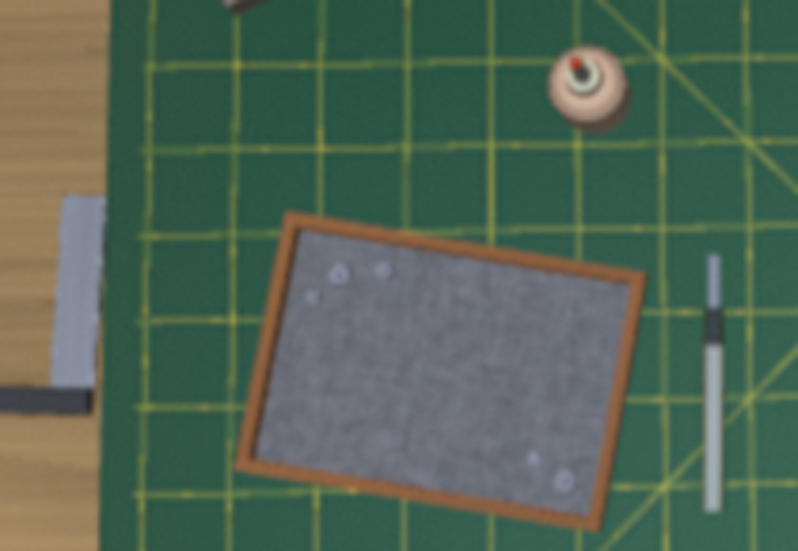

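The corners are clear in the zoomed views. The shelf front runs from (65,298) to (635,200). I'll cast rays through the corners.

```bash
python3 - <<'E'
from h import *
def z1(p):return (np.array(p,float)+.5)/4.3+np.array([330,155])-.5
def z2(p):return (np.array(p,float)+.5)/3.8+np.array([100,170])-.5
r=ray('top',z1([[65,296],[635,200],[611,57],[40,150]]),.061)
print(r, [np.linalg.norm(r[i]-r[(i+1)%4]) for i in range(4)])
ctr=r.mean(0)
d=r[1]-r[0]+r[2]-r[3]; yaw=np.arctan2(d[1],d[0])+np.pi/2; print('rack',ctr,np.degrees(yaw))
ex=np.array([np.cos(yaw),np.sin(yaw)]);ey=np.array([-ex[1],ex[0]])
for n,cs in dict(L=[[145,438],[240,424],[214,275],[121,288]],M=[[321,432],[415,416],[388,248],[293,262]],R=[[495,386],[592,368],[565,217],[468,234]]).items():
    t=ray('top',z1(cs),.04)[:,:2]
    w=np.linalg.norm(t[0]-t[1]); near=(t[0]+t[1])/2; far=(t[2]+t[3])/2
    yw=np.arctan2(*(far-near)[::-1]); c=near+.065*np.array([np.cos(yw),np.sin(yw)])
    print(n,'w',w,'near',near,'yaw',np.degrees(yw),'c',c,'in rack',(c-ctr[:2])@ex,(c-ctr[:2])@ey)
t=ray('top',z2([[286,212],[645,272],[599,530],[237,468]]),.02);print('tray',t.mean(0),[np.linalg.norm(t[i]-t[(i+1)%4]) for i in range(4)],np.degrees(np.arctan2(*(t[0]-t[3])[1::-1])))
print('knife',ray('top',z2([[714,252],[714,512]]),.012),'glue',ray('top',z2([[580,68]]),.11))
c=env.calibration('wrist');T=np.linalg.inv(np.eye(4))
print(c)
E
```

```text
[[ 0.5882 -0.03    0.061 ]
 [ 0.6318 -0.3151  0.061 ]
 [ 0.7046 -0.3066  0.061 ]
 [ 0.6618 -0.0191  0.061 ]] [np.float64(0.2884592134631865), np.float64(0.07336746084976811), np.float64(0.2906085700099828), np.float64(0.07436285541767947)]
rack [ 0.6466 -0.1677  0.061 ] 8.585764451831322
L w 0.048129449597393854 near [ 0.522  -0.0932] yaw 7.881762065941788 c [ 0.5863 -0.0843] in rack -0.047132829160488283 0.09144918130203847
M w 0.04796585796293461 near [ 0.524  -0.1812] yaw 7.180140123413573 c [ 0.5884 -0.1731] in rack -0.058308014619175716 0.0033285352701303153
R w 0.04991404870507292 near [ 0.5461 -0.2703] yaw 7.579070398997414 c [ 0.6105 -0.2618] in rack -0.049701050316954785 -0.08764418389507563
tray [0.5034 0.2498 0.02  ] [np.float64(0.20950635103092133), np.float64(0.14913826462061308), np.float64(0.2085511776731478), np.float64(0.14847940166482218)] -10.10277724483064
knife [[0.5693 0.0942 0.012 ]
 [0.4198 0.0958 0.012 ]] glue [[0.6591 0.1609 0.11  ]]
{'intrinsics': array([[429.1881,   0.    , 323.4399],
       [  0.    , 429.1881, 237.7057],
       [  0.    ,   0.    ,   1.    ]]), 'world_from_camera': array([[ 0.3655, -0.8928, -0.2634,  0.3148],
       [-0.9308, -0.3512, -0.1011, -0.575 ],
       [-0.0022,  0.2821, -0.9594,  0.3847],
       [ 0.    ,  0.    ,  0.    ,  1.    ]])}
```

```bash
cat >> h.py <<'E'
from scipy.spatial.transform import Rotation as Ro
def pose():
    o=env.observe();q=o['orientation'];return o['position'],Ro.from_quat(np.r_[q[1:],q[0]]),o
def target_R(yaw,flip=False):
    # tool y down, tool x along +-ey of rack
    x=np.array([-np.sin(yaw),np.cos(yaw),0]);x=-x if flip else x
    y=np.array([0,0,-1.]);return Ro.from_matrix(np.c_[x,y,np.cross(x,y)])
def go(p,R):
    p0,R0,o=pose();print('pos',p0,'delta cm (tool)',R0.inv().apply(np.array(p)-p0)*100,'rotvec',(R0.inv()*R).as_rotvec(),'delta in target frame',R.inv().apply(np.array(p)-p0)*100)
E
python3 - <<'E'
from h import *
p,R,o=pose();print(R.as_matrix())
for f in (0,1):
    go([.5561,-.2690,.15],target_R(np.radians(8),f))
E
```

```text
[[ 0.3652 -0.0006  0.9309]
 [-0.9309  0.0015  0.3652]
 [-0.0016 -1.     -0.    ]]
pos [ 0.2371 -0.6045  0.1818] delta cm (tool) [-19.5841   3.2112  41.9454] rotvec [-0.0023 -2.9074 -0.0003] delta in target frame [ 28.7882   3.1805 -36.2545]
pos [ 0.2371 -0.6045  0.1818] delta cm (tool) [-19.5841   3.2112  41.9454] rotvec [ 0.0002  0.2342 -0.0016] delta in target frame [-28.7882   3.1805  36.2545]
```

```bash
python3 - <<'E'
from h import *
go([.5954,-.264,.15],target_R(np.radians(8.3),1))
E
```

```text
pos [ 0.2371 -0.6045  0.1818] delta cm (tool) [-18.6145   3.2096  45.7865] rotvec [ 0.0002  0.229  -0.0016] delta in target frame [-28.5254   3.1805  40.3657]
```

Call:
move_arm:
  delta_pos:
    - [0,0,0]
    - [0,0,0]
    - [-1.9,0.2,2.7]
    - [-1.9,0.2,2.7]
    - [-1.9,0.2,2.7]
    - [-1.9,0.2,2.7]
    - [-1.9,0.2,2.7]
    - [-1.9,0.2,2.7]
    - [-1.9,0.2,2.7]
    - [-1.9,0.2,2.7]
    - [-1.9,0.2,2.7]
    - [-1.9,0.2,2.7]
    - [-1.9,0.2,2.7]
    - [-1.9,0.2,2.7]
    - [-1.9,0.2,2.7]
    - [-1.9,0.2,2.7]
    - [-1.9,0.2,2.6]
    - [0,0,0]
  angular:
    - [0,0.1145,0]
    - [0,0.1145,0]
    - [0,0,0]
    - [0,0,0]
    - [0,0,0]
    - [0,0,0]
    - [0,0,0]
    - [0,0,0]
    - [0,0,0]
    - [0,0,0]
    - [0,0,0]
    - [0,0,0]
    - [0,0,0]
    - [0,0,0]
    - [0,0,0]
    - [0,0,0]
    - [0,0,0]
    - [0,0,0]
  grip: 0.74

```text
time_s: 1.9
position: [0.5997, -0.2583, 0.1515]
orientation: [0.538, -0.535, 0.461, -0.46]
contact_force: [0.0, 0.7, 0.2]
grip_width: 0.0698
```

```bash
python3 - <<'E'
from h import *
go([.5954,-.264,.15],target_R(np.radians(8.3),1))
c=env.calibration('wrist');im=env.snapshot('wrist');cv2.imwrite('pics/w1.png',im[:,:,::-1]);np.savez('w1.npz',**c)
p,R,o=pose();print(o['grip_width'],o['time_s'],o['contact_force'],o['torque'])
E
```

```text
pos [ 0.5997 -0.2583  0.1515] delta cm (tool) [ 0.4952  0.1425 -0.516 ] rotvec [-0.0019  0.0079 -0.0039] delta in target frame [ 0.4986  0.1455 -0.5118]
0.06979324522063342 1.95 [-0.3303  0.2635  0.5618] [-0.0514  0.0378  0.0496]
```

View pics/w1.png

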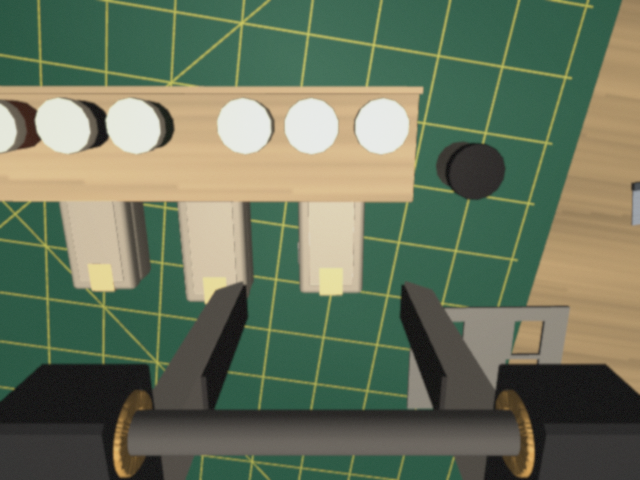

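The wrist view shows the right tin centred near column 331 and its near end at row 293. The board's front right corner is at (412,201).

```bash
python3 - <<'E'
from h import *
c=dict(np.load('w1.npz'))
t=ray('wrist',[[301,293],[361,293],[362,204],[300,204],[180,301],[243,301],[244,204],[178,204],[75,289],[134,289],[125,204],[63,204]],.04,c)
for i in range(0,12,4):
    a=t[i:i+4,:2];n=(a[0]+a[1])/2;f=(a[2]+a[3])/2;print('w',np.linalg.norm(a[0]-a[1]),np.linalg.norm(a[2]-a[3]),'near',n,'yaw',np.degrees(np.arctan2(*(f-n)[::-1])))
b=ray('wrist',[[412,201],[420,88],[0,202],[0,90]],.061,c);print(b,np.degrees(np.arctan2(*(b[0]-b[2])[1::-1]))+90,np.linalg.norm(b[0]-b[1]))
E
```

```text
w 0.04759294672484457 0.04626769536868604 near [ 0.5465 -0.2724] yaw 9.053869235929842
w 0.05040162249427344 0.049385935857215964 near [ 0.5249 -0.1792] yaw 4.853689134614688
w 0.04692079854244352 0.046515361535558214 near [ 0.5222 -0.0944] yaw 7.128996145450181
[[ 0.6325 -0.3154  0.061 ]
 [ 0.706  -0.305   0.061 ]
 [ 0.5878 -0.0316  0.061 ]
 [ 0.6633 -0.0359  0.061 ]] 8.967532592042346 0.07419892100679194
```

Call:
move_arm:
  delta_pos:
    - [0.5,1.0,-0.5]
    - [0,1.5,0]
    - [0,1.5,0]
    - [0,1.5,0]
    - [0,1.5,0]
    - [0,1.5,0]
    - [0,1.5,0]
    - [0,1.5,0]
    - [0,1.3,0]
    - [0,0,0]
    - [0,0,0]
  angular:
    - [0,0,0]
    - [0,0,0]
    - [0,0,0]
    - [0,0,0]
    - [0,0,0]
    - [0,0,0]
    - [0,0,0]
    - [0,0,0]
    - [0,0,0]
    - [0,0,0]
    - [0,0,0]

```text
time_s: 3.05
position: [0.5919, -0.2705, 0.0243]
orientation: [-0.535, 0.535, -0.463, 0.462]
contact_force: [-0.3, 0.4, 0.5]
grip_width: 0.0696
```

```bash
python3 - <<'E'
from h import *
go([.5957,-.264,.006],target_R(np.radians(8.6),1))
im=env.snapshot('wrist');cv2.imwrite('pics/w2.png',im[:,:,::-1])
E
```

```text
pos [ 0.5919 -0.2705  0.0243] delta cm (tool) [-0.5886  1.8347  0.4744] rotvec [ 0.0002 -0.0053 -0.    ] delta in target frame [-0.5862  1.8347  0.4771]
```

View pics/w2.png

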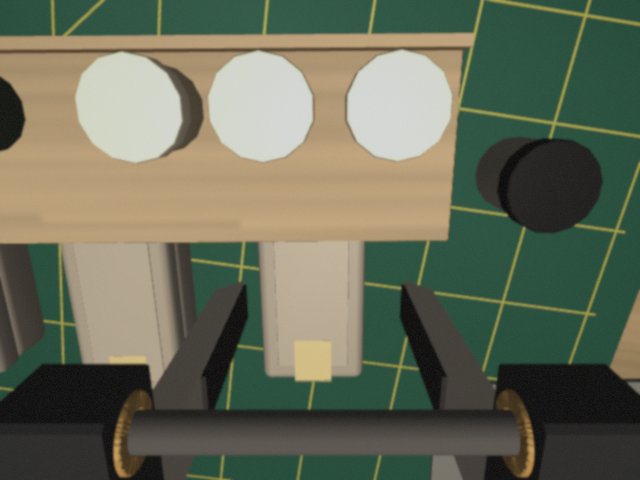

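Call:
move_arm:
  delta_pos:
    - [-0.3,0,0.2]
    - [-0.25,0,0.25]
    - [0,0.9,0]
    - [0,0.9,0]
    - [0,0,0]
    - [0,0,0]
  angular:
    - [0,0,0]
    - [0,0,0]
    - [0,0,0]
    - [0,0,0]
    - [0,0,0]
    - [0,0,0]

```text
time_s: 3.7
position: [0.5949, -0.2644, 0.0059]
orientation: [-0.535, 0.535, -0.463, 0.462]
contact_force: [-0.1, -1.3, -0.0]
grip_width: 0.0696
```

```bash
python3 - <<'E'
from h import *
go([.5957,-.264,.006],target_R(np.radians(8.6),1))
im=env.snapshot('wrist');cv2.imwrite('pics/w3.png',im[:,:,::-1])
E
```

```text
pos [ 0.5949 -0.2644  0.0059] delta cm (tool) [-0.0238 -0.0129  0.0847] rotvec [ 0.0012 -0.0055 -0.0005] delta in target frame [-0.0234 -0.0128  0.0849]
```

View pics/w3.png

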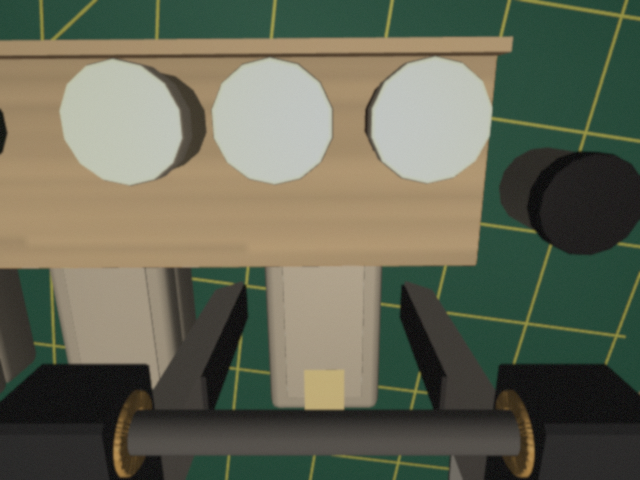

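The tin is centred between the fingers at column 324, so I'll close on it, raise it slightly and draw it out.

Call:
move_arm:
  delta_pos:
    - [0,0,0]
    - [0,0,0]
    - [0,0,0]
    - [0,0,0]
    - [0,0,0]
    - [0,-0.3,0]
    - [0,0,0]
  angular:
    - [0,0,0]
    - [0,0,0]
    - [0,0,0]
    - [0,0,0]
    - [0,0,0]
    - [0,0,0]
    - [0,0,0]
  grip: 0

```text
time_s: 4.45
position: [0.5954, -0.2644, 0.0097]
orientation: [-0.535, 0.535, -0.463, 0.463]
contact_force: [-0.2, 0.1, -1.7]
grip_width: 0.05
```

```bash
python3 - <<'E'
from h import *
p,R,o=pose();print(p,o['grip_width'],o['contact_force'],o['torque'],o['time_s'])
E
```

```text
[ 0.5954 -0.2644  0.0097] 0.05000584422420558 [-0.2314  0.1285 -1.6525] [ 0.0262  0.0706 -0.0425] 4.45
```

Call:
move_arm:
  delta_pos:
    - [0,0,-0.8]
    - [0,0,-1.5]
    - [0,0,-1.5]
    - [0,0,-1.5]
    - [0,0,-1.5]
    - [0,0,-1.2]
    - [0,0,0]
    - [0,-1,0]
    - [0,-2,0]
    - [0,-2,0]
    - [0,-2,0]
    - [0,-2,0]
    - [0,-2,0]
    - [0,-2,0]
    - [0,-1,0]
    - [0,0,0]
    - [0,0,0]
  angular:
    - [0,0,0]
    - [0,0,0]
    - [0,0,0]
    - [0,0,0]
    - [0,0,0]
    - [0,0,0]
    - [0,0,0]
    - [0,0,0]
    - [0,0,0]
    - [0,0,0]
    - [0,0,0]
    - [0,0,0]
    - [0,0,0]
    - [0,0,0]
    - [0,0,0]
    - [0,0,0]
    - [0,0,0]

```text
time_s: 6.15
position: [0.5163, -0.2755, 0.1493]
orientation: [0.535, -0.535, 0.462, -0.462]
contact_force: [-0.3, -0.1, -2.7]
grip_width: 0.0497
```

```bash
python3 - <<'E'
from h import *
p,R,o=pose();print(p,o['grip_width'],R.inv().apply(o['contact_force']),R.inv().apply(o['torque']),o['time_s'])
im=env.snapshot('wrist');cv2.imwrite('pics/w4.png',im[:,:,::-1])
p,R,o=pose();print(p,o['grip_width'],R.inv().apply(o['contact_force']),R.inv().apply(o['torque']),o['time_s'])
E
```

```text
[ 0.5163 -0.2755  0.1493] 0.04970499852761486 [ 0.0142  2.7286 -0.3531] [-0.1093 -0.0076  0.0328] 6.15
[ 0.5159 -0.2754  0.1488] 0.04972033093533592 [-0.2168  2.5529  0.1183] [-0.0492  0.0381  0.0753] 6.2
```

View pics/w4.png

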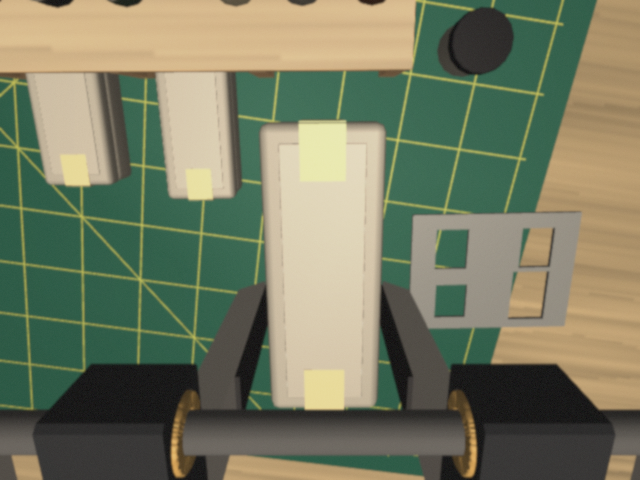

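The tin is held level and clear of the shelf, with its far end at row 123. Next I'll tip it about +25° and then −25° and log the wrench and efforts.

```bash
cat >> h.py <<'E'
def sample(tag,n=10):
    A=[]
    for i in range(n):
        p,R,o=pose();A.append(np.r_[R.inv().apply(o['contact_force']),R.inv().apply(o['torque']),o['effort'],o['joints']]);env.snapshot('top')
    A=np.array(A);e=np.degrees(np.arcsin(R.as_matrix()[2,2]))
    print(tag,'t',o['time_s'],'tilt',e,'w',o['grip_width']);print('  F',A[:,:3].mean(0),'T',A[:,3:6].mean(0),'+-',A[:,3:6].std(0));print('  eff',A[:,6:13].mean(0),'+-',A[:,6:13].std(0))
    with open('log.txt','a') as f: f.write(tag+' '+' '.join('%.4f'%v for v in A.mean(0))+'\n')
E
echo
```

Call:
move_arm:
  delta_pos:
    - [0,0,0]
    - [0,0,0]
    - [0,0,0]
    - [0,0,0]
    - [0,0,0]
    - [0,0,0]
    - [0,0,0]
    - [0,0,0]
  angular:
    - [0.145,0,0]
    - [0.145,0,0]
    - [0.145,0,0]
    - [0,0,0]
    - [0,0,0]
    - [0,0,0]
    - [0,0,0]
    - [0,0,0]

```text
time_s: 7.0
position: [0.5194, -0.2723, 0.1482]
orientation: [0.633, -0.419, 0.362, -0.541]
contact_force: [-0.0, 0.2, -2.9]
grip_width: 0.0494
```

```bash
python3 - <<'E'
from h import *
sample('R+')
E
```

```text
R+ t 7.45 tilt 22.744691891356126 w 0.04966376268993569
  F [ 0.1319  1.8503 -0.6394] T [-0.5883  0.0167  0.0145] +- [0.0257 0.0327 0.024 ]
  eff [ -0.1017 -43.0738  -3.0464 -14.5299  -0.6088  -0.87    -0.0088] +- [0.16   0.0034 0.0579 0.025  0.0044 0.0052 0.0027]
```

Call:
move_arm:
  delta_pos:
    - [0,0,0]
    - [0,0,0]
    - [0,0,0]
    - [0,0,0]
    - [0,0,0]
    - [0,0,0]
    - [0,0,0]
    - [0,0,0]
    - [0,0,0]
    - [0,0,0]
    - [0,0,0]
  angular:
    - [-0.145,0,0]
    - [-0.145,0,0]
    - [-0.145,0,0]
    - [-0.145,0,0]
    - [-0.145,0,0]
    - [-0.145,0,0]
    - [0,0,0]
    - [0,0,0]
    - [0,0,0]
    - [0,0,0]
    - [0,0,0]

```text
time_s: 8.6
position: [0.5179, -0.2738, 0.1479]
orientation: [-0.413, 0.635, -0.551, 0.35]
contact_force: [0.2, -0.6, -1.8]
grip_width: 0.05
```

```bash
python3 - <<'E'
from h import *
sample('R-')
im=env.snapshot('wrist');cv2.imwrite('pics/w5.png',im[:,:,::-1])
E
```

```text
R- t 9.05 tilt -24.635062753208402 w 0.049917345123551234
  F [-0.0986  1.6945  0.7354] T [ 0.5795 -0.007  -0.0089] +- [0.0178 0.031  0.0235]
  eff [  0.0831 -63.026    5.2349 -17.1928   0.9452   1.7574   0.0083] +- [0.0631 0.2353 0.0283 0.0193 0.004  0.0097 0.0003]
```

Call:
move_arm:
  delta_pos:
    - [0,0,0]
    - [0,0,0]
    - [0,0,0]
    - [0,0,0]
    - [0,0,0]
    - [0,0,0]
    - [0,0,0]
  angular:
    - [0.115,0,0]
    - [0.115,0,0]
    - [0.115,0,0]
    - [0,0,0]
    - [0,0,0]
    - [0,0,0]
    - [0,0,0]

```text
time_s: 9.85
position: [0.5199, -0.272, 0.1456]
orientation: [-0.516, 0.557, -0.483, 0.437]
contact_force: [0.7, -0.3, -1.4]
grip_width: 0.0496
```

```bash
python3 - <<'E'
from h import *
sample('R-5')
E
```

```text
R-5 t 10.3 tilt -4.878631294019021 w 0.04949379651128221
  F [0.1595 1.9873 0.2715] T [ 0.0793  0.0091 -0.0071] +- [0.0258 0.0279 0.0237]
  eff [  0.0064 -53.6027   2.9312 -17.1442   0.1219   0.3116   0.001 ] +- [0.134  0.2224 0.0573 0.0242 0.0076 0.0071 0.0013]
```

Call:
move_arm:
  delta_pos:
    - [0,0,0]
    - [0,0,0]
    - [0,0,0]
    - [0,0,0]
    - [0,0,0]
    - [0,0,0]
    - [0,0,0]
    - [0,0,0]
    - [0,0,0]
  angular:
    - [0.0875,0,0]
    - [0.0875,0,0]
    - [0,0,0]
    - [0,0,0]
    - [0,0,0]
    - [0,0,0]
    - [0,0,0]
    - [0,0,0]
    - [0,0,0]

```text
time_s: 11.25
position: [0.5186, -0.2726, 0.146]
orientation: [0.563, -0.509, 0.443, -0.478]
contact_force: [0.0, 0.0, -2.2]
grip_width: 0.0493
```

```bash
python3 - <<'E'
from h import *
sample('R+5')
E
```

```text
R+5 t 11.7 tilt 5.158818681577295 w 0.04973233408634353
  F [ 0.0368  2.0004 -0.4951] T [-0.1585  0.0032 -0.0096] +- [0.0304 0.0475 0.0489]
  eff [ -0.0462 -49.1688   1.4259 -16.6198  -0.2812  -0.3449  -0.0008] +- [0.0266 0.0122 0.0082 0.0117 0.0007 0.0002 0.0005]
```

View pics/w5.png

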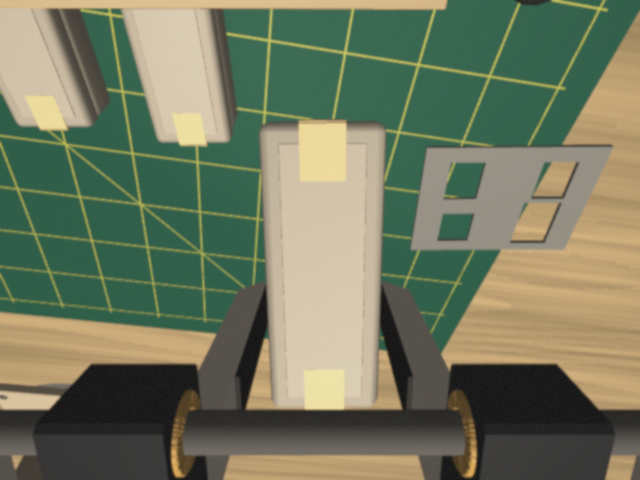

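Call:
move_arm:
  delta_pos:
    - [0,0,0]
    - [0,0,0]
    - [0,0,0]
  angular:
    - [-0.09,0,0]
    - [0,0,0]
    - [0,0,0]

```text
time_s: 12.05
position: [0.5189, -0.2722, 0.1458]
orientation: [0.54, -0.534, 0.463, -0.457]
contact_force: [0.1, -0.5, -3.0]
grip_width: 0.0496
```

```bash
python3 - <<'E'
from h import *
go([.5957,-.264,.0095],target_R(np.radians(8.6),1))
E
```

```text
pos [ 0.5189 -0.2722  0.1458] delta cm (tool) [ 0.5214 13.6383  7.6963] rotvec [-0.0013  0.0026 -0.0119] delta in target frame [ 0.3384 13.6337  7.7147]
```

Call:
move_arm:
  delta_pos:
    - [0.3,0,0]
    - [0,1.5,0]
    - [0,2,0]
    - [0,2,0]
    - [0,2,0]
    - [0,2,0]
    - [0,2,0]
    - [0,1.5,0]
    - [0,0.6,0]
    - [0,0,0]
    - [0,0,0]
  angular:
    - [0,0,-0.012]
    - [0,0,0]
    - [0,0,0]
    - [0,0,0]
    - [0,0,0]
    - [0,0,0]
    - [0,0,0]
    - [0,0,0]
    - [0,0,0]
    - [0,0,0]
    - [0,0,0]

```text
time_s: 13.15
position: [0.5193, -0.2762, 0.0108]
orientation: [0.536, -0.536, 0.46, -0.461]
contact_force: [1.0, 0.9, -2.8]
grip_width: 0.0497
```

```bash
python3 - <<'E'
from h import *
go([.5957,-.264,.0095],target_R(np.radians(8.6),1))
E
```

```text
pos [ 0.5193 -0.2762  0.0108] delta cm (tool) [-0.0601  0.1362  7.7357] rotvec [-0.0011  0.0007  0.0011] delta in target frame [-0.0657  0.128   7.7358]
```

Well aligned, so I'll slide it in, lower it onto the bench and release.

Call:
move_arm:
  delta_pos:
    - [0,0,1.0]
    - [0,0,1.5]
    - [0,0,1.5]
    - [0,0,1.5]
    - [0,0,1.5]
    - [0,0,0.7]
    - [0,0.2,0]
    - [0,0.2,0]
    - [0,0,0]
    - [0,0,0]
  angular:
    - [0,0,0]
    - [0,0,0]
    - [0,0,0]
    - [0,0,0]
    - [0,0,0]
    - [0,0,0]
    - [0,0,0]
    - [0,0,0]
    - [0,0,0]
    - [0,0,0]

```text
time_s: 14.15
position: [0.595, -0.2641, 0.0068]
orientation: [0.536, -0.536, 0.461, -0.461]
contact_force: [0.0, 1.4, 4.8]
grip_width: 0.0494
```

Call:
move_arm:
  delta_pos:
    - [0,0,0]
    - [0,0,0]
    - [0,0,0]
    - [0,0,0]
  angular:
    - [0,0,0]
    - [0,0,0]
    - [0,0,0]
    - [0,0,0]
  grip: 0.74

```text
time_s: 14.55
position: [0.5946, -0.2644, 0.0059]
orientation: [-0.536, 0.536, -0.461, 0.461]
contact_force: [0.3, -0.2, -0.2]
grip_width: 0.0694
```

```bash
python3 - <<'E'
from h import *
p,R,o=pose();print(p,o['contact_force'],o['grip_width'],o['time_s'])
im=env.snapshot('wrist');cv2.imwrite('pics/w6.png',im[:,:,::-1])
# M grasp: rack frame x=-.065,y=.0033
yaw=np.radians(8.6);ex=np.array([np.cos(yaw),np.sin(yaw)])
near=np.array([.5244,-.1803]);g=near+.058*ex;print('g',g)
go(np.r_[g,.10],target_R(np.radians(8.0),1))
E
```

```text
[ 0.5946 -0.2644  0.0059] [ 0.3261 -0.1537 -0.1951] 0.06937819210743851 14.55
g [ 0.5817 -0.1716]
pos [ 0.5947 -0.2643  0.0059] delta cm (tool) [-9.3581 -9.4099  0.106 ] rotvec [0.0004 0.0113 0.0003] delta in target frame [-9.3612 -9.4074  0.0038]
```

View pics/w6.png

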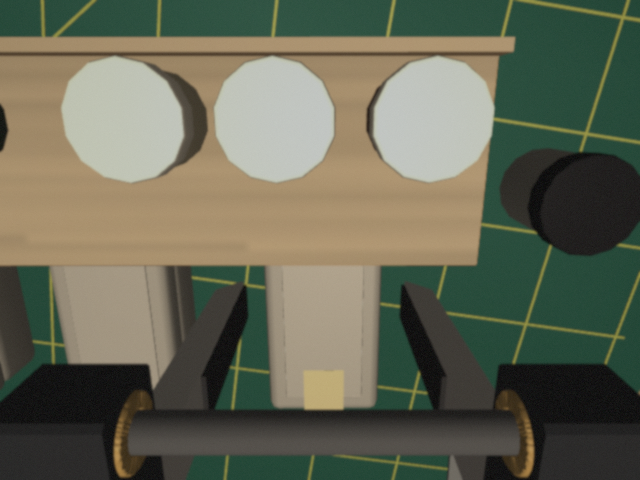

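The right tin is back where it was, near end at row 405 again. Next is the middle tin.

Call:
move_arm:
  delta_pos:
    - [0,-2,0]
    - [0,-2,0]
    - [0,-2,0]
    - [-1,-2,0]
    - [-2,-1.4,0]
    - [-2,0,0]
    - [-2,0,0]
    - [-1.4,0,0.1]
    - [-1,0,0]
    - [0,0,0]
    - [0,0,0]
    - [0,0,0]
  angular:
    - [0,0,0]
    - [0,0,0]
    - [0,0,0]
    - [0,0,0]
    - [0,0,0]
    - [0,0,0]
    - [0,0,0]
    - [0,0,0]
    - [0,0.008,0]
    - [0,0,0]
    - [0,0,0]
    - [0,0,0]

```text
time_s: 15.8
position: [0.5818, -0.1725, 0.1]
orientation: [-0.534, 0.534, -0.463, 0.464]
contact_force: [-0.1, -0.8, 0.6]
grip_width: 0.0696
```

```bash
python3 - <<'E'
from h import *
g=[.5817,-.1716]
go(np.r_[g,.006],target_R(np.radians(8.0),1))
c=env.calibration('wrist');im=env.snapshot('wrist');cv2.imwrite('pics/w7.png',im[:,:,::-1]);np.savez('w7.npz',**c)
E
```

```text
pos [ 0.5818 -0.1725  0.1   ] delta cm (tool) [-0.1004  9.404   0.0022] rotvec [0.0001 0.0021 0.0012] delta in target frame [-0.0889  9.4041  0.0014]
```

View pics/w7.png

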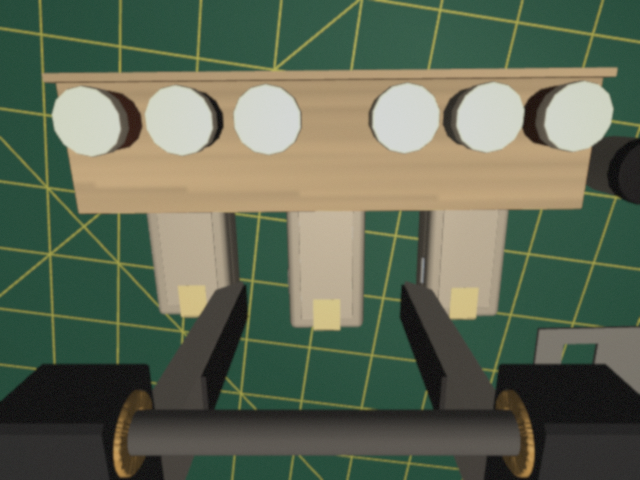

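The middle tin is centred at column 327 with its near end at row 325. The fingers straddle it with clear gaps on both sides, so I'll descend.

Call:
move_arm:
  delta_pos:
    - [0,1.4,0]
    - [0,2,0]
    - [0,2,0]
    - [0,2,0]
    - [0,1.5,0]
    - [0,0.5,0]
    - [0,0,0]
    - [0,0,0]
  angular:
    - [0,0,0]
    - [0,0,0]
    - [0,0,0]
    - [0,0,0]
    - [0,0,0]
    - [0,0,0]
    - [0,0,0]
    - [0,0,0]

```text
time_s: 16.65
position: [0.5824, -0.1714, 0.0066]
orientation: [0.535, -0.534, 0.463, -0.463]
contact_force: [0.2, -0.5, 0.7]
grip_width: 0.0693
```

```bash
python3 - <<'E'
from h import *
go([.5817,-.1716,.006],target_R(np.radians(8.0),1))
im=env.snapshot('wrist');cv2.imwrite('pics/w8.png',im[:,:,::-1])
E
```

```text
pos [ 0.5824 -0.1714  0.0066] delta cm (tool) [ 0.0125  0.0567 -0.0686] rotvec [-0.001   0.0034  0.0007] delta in target frame [ 0.0128  0.0568 -0.0685]
```

View pics/w8.png

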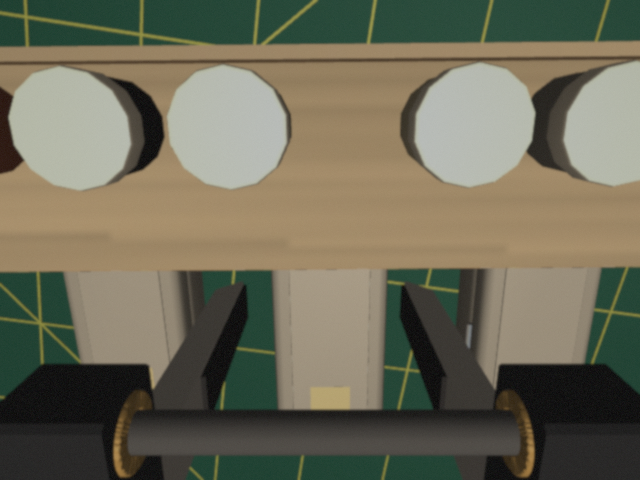

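The middle tin is centred between the pads at column 330, so I'll grip it, draw it out and lift.

Call:
move_arm:
  delta_pos:
    - [0,0,0]
    - [0,0,0]
    - [0,0,0]
    - [0,0,0]
    - [0,-0.3,0]
    - [0,0,0]
  angular:
    - [0,0,0]
    - [0,0,0]
    - [0,0,0]
    - [0,0,0]
    - [0,0,0]
    - [0,0,0]
  grip: 0

```text
time_s: 17.3
position: [0.5815, -0.1705, 0.009]
orientation: [-0.534, 0.535, -0.463, 0.463]
contact_force: [0.1, 0.8, -3.0]
grip_width: 0.0495
```

Call:
move_arm:
  delta_pos:
    - [0,0,-0.8]
    - [0,0,-1.5]
    - [0,0,-1.5]
    - [0,0,-1.5]
    - [0,0,-1.5]
    - [0,0,-1.2]
    - [0,0,0]
    - [0,-1,0]
    - [0,-2,0]
    - [0,-2,0]
    - [0,-2,0]
    - [0,-2,0]
    - [0,-2,0]
    - [0,-2,0]
    - [0,-1,0]
    - [0,0,0]
  angular:
    - [0,0,0]
    - [0,0,0]
    - [0,0,0]
    - [0,0,0]
    - [0,0,0]
    - [0,0,0]
    - [0,0,0]
    - [0,0,0]
    - [0,0,0]
    - [0,0,0]
    - [0,0,0]
    - [0,0,0]
    - [0,0,0]
    - [0,0,0]
    - [0,0,0]
    - [0,0,0]

```text
time_s: 18.9
position: [0.5044, -0.1826, 0.1508]
orientation: [0.535, -0.534, 0.461, -0.464]
contact_force: [0.5, -0.5, -2.4]
grip_width: 0.0499
```

Call:
move_arm:
  delta_pos:
    - [0,0,0]
    - [0,0,0]
    - [0,0,0]
    - [0,0,0]
    - [0,0,0]
    - [0,0,0]
    - [0,0,0]
    - [0,0,0]
  angular:
    - [0.145,0,0]
    - [0.145,0,0]
    - [0.145,0,0]
    - [0,0,0]
    - [0,0,0]
    - [0,0,0]
    - [0,0,0]
    - [0,0,0]

```text
time_s: 19.7
position: [0.5064, -0.1728, 0.1493]
orientation: [0.625, -0.433, 0.381, -0.526]
contact_force: [0.4, -0.0, -2.8]
grip_width: 0.0498
```

```bash
python3 - <<'E'
from h import *
sample('M+')
E
```

```text
M+ t 20.15 tilt 19.555570048553175 w 0.04954524038727097
  F [ 0.0018  2.1205 -0.7619] T [-0.4935  0.0039 -0.014 ] +- [0.024  0.0189 0.0269]
  eff [ -0.0654 -38.726   -0.6093 -13.7436  -0.4978  -0.7499  -0.0102] +- [0.0429 0.0186 0.015  0.0268 0.0061 0.0041 0.0056]
```

Call:
move_arm:
  delta_pos:
    - [0,0,0]
    - [0,0,0]
    - [0,0,0]
    - [0,0,0]
    - [0,0,0]
    - [0,0,0]
    - [0,0,0]
    - [0,0,0]
    - [0,0,0]
    - [0,0,0]
    - [0,0,0]
  angular:
    - [-0.145,0,0]
    - [-0.145,0,0]
    - [-0.145,0,0]
    - [-0.145,0,0]
    - [-0.145,0,0]
    - [-0.145,0,0]
    - [0,0,0]
    - [0,0,0]
    - [0,0,0]
    - [0,0,0]
    - [0,0,0]

```text
time_s: 21.3
position: [0.5065, -0.1722, 0.1495]
orientation: [-0.401, 0.646, -0.561, 0.327]
contact_force: [0.1, -0.6, -2.4]
grip_width: 0.0496
```

```bash
python3 - <<'E'
from h import *
sample('M-')
E
```

```text
M- t 21.75 tilt -27.8279539372683 w 0.04968110205937575
  F [0.2297 1.8299 1.2155] T [ 0.6517  0.0005 -0.0212] +- [0.0266 0.0284 0.0231]
  eff [  0.068  -60.9319   7.0925 -15.8595   0.959    2.0608   0.0103] +- [0.0409 0.244  0.0269 0.016  0.003  0.0105 0.0002]
```

Call:
move_arm:
  delta_pos:
    - [0,0,0]
    - [0,0,0]
    - [0,0,0]
    - [0,0,0]
    - [0,0,0]
    - [0,0,0]
    - [0,0,0]
  angular:
    - [0.115,0,0]
    - [0.115,0,0]
    - [0.115,0,0]
    - [0,0,0]
    - [0,0,0]
    - [0,0,0]
    - [0,0,0]

```text
time_s: 22.5
position: [0.508, -0.1709, 0.147]
orientation: [-0.506, 0.569, -0.497, 0.417]
contact_force: [0.0, -0.0, -2.8]
grip_width: 0.05
```

```bash
python3 - <<'E'
from h import *
sample('M-5')
E
```

```text
M-5 t 22.95 tilt -8.081905033179039 w 0.04931643906338312
  F [0.4021 2.432  0.4044] T [ 0.173  -0.015  -0.0118] +- [0.0236 0.0218 0.0304]
  eff [  0.0148 -50.6261   4.8655 -16.0502   0.1908   0.5952   0.0032] +- [0.1372 0.2291 0.0697 0.1034 0.0194 0.0441 0.0016]
```

Call:
move_arm:
  delta_pos:
    - [0,0,0]
    - [0,0,0]
    - [0,0,0]
    - [0,0,0]
    - [0,0,0]
    - [0,0,0]
    - [0,0,0]
    - [0,0,0]
    - [0,0,0]
  angular:
    - [0.0875,0,0]
    - [0.0875,0,0]
    - [0,0,0]
    - [0,0,0]
    - [0,0,0]
    - [0,0,0]
    - [0,0,0]
    - [0,0,0]
    - [0,0,0]

```text
time_s: 23.9
position: [0.5069, -0.1714, 0.1475]
orientation: [0.553, -0.522, 0.459, -0.459]
contact_force: [0.3, 0.4, -2.8]
grip_width: 0.0499
```

```bash
python3 - <<'E'
from h import *
sample('M+5')
E
```

```text
M+5 t 24.35 tilt 1.9557151359993947 w 0.04961133971534241
  F [ 0.1368  2.3822 -0.1197] T [-0.0702 -0.014  -0.0219] +- [0.0354 0.0296 0.0396]
  eff [ -0.0315 -45.5569   3.3689 -15.666   -0.185   -0.1017   0.0017] +- [0.0185 0.0146 0.0051 0.0119 0.0004 0.0002 0.0004]
```

M looks silent, but its upward tip only reached 19.6°, so I'll tip it again past 20°. That also gives one more check.

Call:
move_arm:
  delta_pos:
    - [0,0,0]
    - [0,0,0]
    - [0,0,0]
    - [0,0,0]
    - [0,0,0]
    - [0,0,0]
    - [0,0,0]
    - [0,0,0]
  angular:
    - [0.13,0,0]
    - [0.13,0,0]
    - [0.14,0,0]
    - [0,0,0]
    - [0,0,0]
    - [0,0,0]
    - [0,0,0]
    - [0,0,0]

```text
time_s: 25.2
position: [0.5121, -0.1652, 0.1476]
orientation: [0.638, -0.42, 0.377, -0.524]
contact_force: [0.6, -0.7, -1.5]
grip_width: 0.0495
```

```bash
python3 - <<'E'
from h import *
sample('M+b',8)
E
```

```text
M+b t 25.55 tilt 21.272753037951208 w 0.049711531879472144
  F [-0.0313  2.14   -0.6096] T [-0.5184  0.0085 -0.0427] +- [0.0406 0.0385 0.0359]
  eff [ -0.0693 -38.9168  -0.5834 -13.3887  -0.5861  -0.4009  -0.0133] +- [0.0728 0.035  0.0309 0.0302 0.0055 0.0057 0.0054]
```

Call:
move_arm:
  delta_pos:
    - [0,0,0]
    - [0,0,0]
    - [0,0,0]
    - [0,0,0]
    - [0,0,0]
    - [0,0,0]
  angular:
    - [-0.145,0,0]
    - [-0.145,0,0]
    - [-0.145,0,0]
    - [0,0,0]
    - [0,0,0]
    - [0,0,0]

```text
time_s: 26.2
position: [0.5115, -0.1635, 0.1454]
orientation: [0.549, -0.531, 0.472, -0.44]
contact_force: [-0.1, -0.9, -2.1]
grip_width: 0.0498
```

```bash
python3 - <<'E'
from h import *
go([.5815,-.1710,.0095],target_R(np.radians(8.2),1))
print(env.observe()['time_s'])
E
```

```text
pos [ 0.5115 -0.1635  0.1454] delta cm (tool) [ 2.6004 13.4007  6.9188] rotvec [ 0.0114  0.0254 -0.0509] delta in target frame [ 1.7391 13.5892  6.8206]
26.2
```

Call:
move_arm:
  delta_pos:
    - [0,0,0]
    - [0.9,0,0]
    - [0.8,0,0]
    - [0,2,0]
    - [0,2,0]
    - [0,2,0]
    - [0,2,0]
    - [0,2,0]
    - [0,0,0]
    - [0,0,0]
    - [0,0,0]
  angular:
    - [0.011,0.025,-0.051]
    - [0,0,0]
    - [0,0,0]
    - [0,0,0]
    - [0,0,0]
    - [0,0,0]
    - [0,0,0]
    - [0,0,0]
    - [0,0,0]
    - [0,0,0]
    - [0,0,0]

```text
time_s: 27.3
position: [0.5162, -0.1815, 0.0469]
orientation: [0.535, -0.534, 0.462, -0.464]
contact_force: [0.4, 0.4, -2.1]
grip_width: 0.0496
```

```bash
python3 - <<'E'
from h import *
go([.5815,-.1710,.0095],target_R(np.radians(8.2),1))
E
```

```text
pos [ 0.5162 -0.1815  0.0469] delta cm (tool) [-0.1156  3.7518  6.6019] rotvec [-0.0021  0.0006  0.002 ] delta in target frame [-0.1122  3.7378  6.6099]
```

Call:
move_arm:
  delta_pos:
    - [-0.1,1.5,0]
    - [0,1.5,0]
    - [0,0.7,0]
    - [0,0,0]
    - [0,0,1.0]
    - [0,0,1.5]
    - [0,0,1.5]
    - [0,0,1.5]
    - [0,0,1.1]
    - [0,0,0]
    - [0,0,0]
  angular:
    - [0,0,0]
    - [0,0,0]
    - [0,0,0]
    - [0,0,0]
    - [0,0,0]
    - [0,0,0]
    - [0,0,0]
    - [0,0,0]
    - [0,0,0]
    - [0,0,0]
    - [0,0,0]

```text
time_s: 28.4
position: [0.5805, -0.1697, 0.009]
orientation: [-0.535, 0.535, -0.462, 0.463]
contact_force: [-0.5, -0.2, -2.4]
grip_width: 0.0494
```

Call:
move_arm:
  delta_pos:
    - [0,0.2,0]
    - [0,0.15,0]
    - [0,0,0]
  angular:
    - [0,0,0]
    - [0,0,0]
    - [0,0,0]

```text
time_s: 28.7
position: [0.5799, -0.1702, 0.0068]
orientation: [-0.535, 0.535, -0.463, 0.463]
contact_force: [-2.2, 0.9, 9.9]
grip_width: 0.0494
```

Call:
move_arm:
  delta_pos:
    - [0,0,0]
    - [0,0,0]
    - [0,0,0]
    - [0,0,0]
  angular:
    - [0,0,0]
    - [0,0,0]
    - [0,0,0]
    - [0,0,0]
  grip: 0.74

```text
time_s: 29.1
position: [0.5806, -0.1699, 0.0052]
orientation: [-0.535, 0.535, -0.462, 0.463]
contact_force: [0.2, 0.4, -0.2]
grip_width: 0.0693
```

```bash
python3 - <<'E'
from h import *
p,R,o=pose();print(p,o['contact_force'],o['grip_width'],o['time_s'])
im=env.snapshot('wrist');cv2.imwrite('pics/w9.png',im[:,:,::-1])
yaw=np.radians(8.6);ex=np.array([np.cos(yaw),np.sin(yaw)])
near=np.array([.5221,-.0938]);g=near+.047*ex;print('g',g)
go(np.r_[g,.10],target_R(np.radians(8.2),1))
E
```

```text
[ 0.5806 -0.1699  0.0052] [ 0.2154  0.4077 -0.1883] 0.06934219342294487 29.1
g [ 0.5686 -0.0868]
pos [ 0.5806 -0.1698  0.0052] delta cm (tool) [-8.3826 -9.4935  0.0119] rotvec [-0.0001  0.0016  0.001 ] delta in target frame [-8.3923 -9.4849 -0.0021]
```

View pics/w9.png

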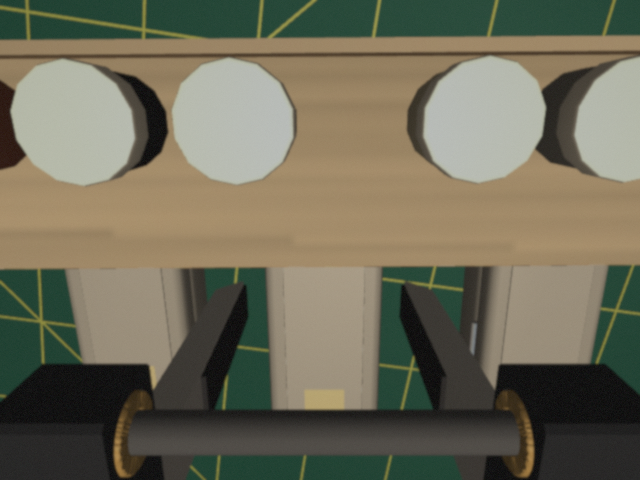

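The middle tin is back in its bay, within about 2 mm of where it was. Next is the left tin.

Call:
move_arm:
  delta_pos:
    - [0,-2,0]
    - [0,-2,0]
    - [0,-2,0]
    - [-1,-2,0]
    - [-2,-1.5,0]
    - [-2,0,0]
    - [-2,0,0]
    - [-1.4,0,0]
    - [0,0,0]
    - [0,0,0]
    - [0,0,0]
  angular:
    - [0,0,0]
    - [0,0,0]
    - [0,0,0]
    - [0,0,0]
    - [0,0,0]
    - [0,0,0]
    - [0,0,0]
    - [0,0,0]
    - [0,0,0]
    - [0,0,0]
    - [0,0,0]

```text
time_s: 30.25
position: [0.5686, -0.0882, 0.1002]
orientation: [-0.534, 0.535, -0.462, 0.464]
contact_force: [0.6, -0.3, -0.0]
grip_width: 0.0696
```

```bash
python3 - <<'E'
from h import *
go([.5686,-.0868,.006],target_R(np.radians(8.2),1))
c=env.calibration('wrist');im=env.snapshot('wrist');cv2.imwrite('pics/w10.png',im[:,:,::-1]);np.savez('w10.npz',**c)
E
```

```text
pos [ 0.5686 -0.0882  0.1002] delta cm (tool) [-0.1569  9.422   0.0126] rotvec [-0.0004  0.0002  0.0022] delta in target frame [-0.136   9.4223  0.0161]
```

View pics/w10.png

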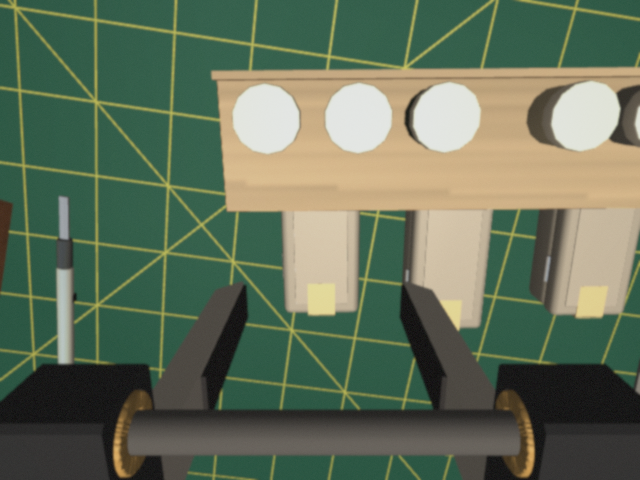

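The left tin is centred at column 321 and all three tins are lined up, so I'll descend and grip.

Call:
move_arm:
  delta_pos:
    - [0,1.4,0]
    - [0,2,0]
    - [0,2,0]
    - [0,2,0]
    - [0,1.5,0]
    - [0,0.5,0]
    - [0,0,0]
    - [0,0,0]
  angular:
    - [0,0,0]
    - [0,0,0]
    - [0,0,0]
    - [0,0,0]
    - [0,0,0]
    - [0,0,0]
    - [0,0,0]
    - [0,0,0]

```text
time_s: 31.1
position: [0.5691, -0.087, 0.0066]
orientation: [-0.535, 0.535, -0.462, 0.463]
contact_force: [-0.4, -0.4, -0.4]
grip_width: 0.0692
```

Call:
move_arm:
  delta_pos:
    - [0,0,0]
    - [0,0,0]
    - [0,0,0]
    - [0,0,0]
    - [0,-0.3,0]
    - [0,0,0]
  angular:
    - [0,0,0]
    - [0,0,0]
    - [0,0,0]
    - [0,0,0]
    - [0,0,0]
    - [0,0,0]
  grip: 0

```text
time_s: 31.7
position: [0.5685, -0.0867, 0.0094]
orientation: [-0.535, 0.535, -0.462, 0.463]
contact_force: [-0.4, 0.6, -1.2]
grip_width: 0.0496
```

```bash
python3 - <<'E'
from h import *
go([.5686,-.0868,.01],target_R(np.radians(8.2),1));print(env.observe()['grip_width'])
E
```

```text
pos [ 0.5685 -0.0867  0.0094] delta cm (tool) [ 0.0168 -0.0647  0.0109] rotvec [-0.0002  0.0017  0.0011] delta in target frame [ 0.0167 -0.0648  0.0109]
0.04963937006253106
```

Call:
move_arm:
  delta_pos:
    - [0,0,-0.8]
    - [0,0,-1.5]
    - [0,0,-1.5]
    - [0,0,-1.5]
    - [0,0,-1.5]
    - [0,0,-1.2]
    - [0,0,0]
    - [0,-1,0]
    - [0,-2,0]
    - [0,-2,0]
    - [0,-2,0]
    - [0,-2,0]
    - [0,-2,0]
    - [0,-2,0]
    - [0,-1,0]
    - [0,0,0]
  angular:
    - [0,0,0]
    - [0,0,0]
    - [0,0,0]
    - [0,0,0]
    - [0,0,0]
    - [0,0,0]
    - [0,0,0]
    - [0,0,0]
    - [0,0,0]
    - [0,0,0]
    - [0,0,0]
    - [0,0,0]
    - [0,0,0]
    - [0,0,0]
    - [0,0,0]
    - [0,0,0]

```text
time_s: 33.3
position: [0.4909, -0.0981, 0.1508]
orientation: [0.536, -0.534, 0.461, -0.464]
contact_force: [0.8, 0.5, -2.5]
grip_width: 0.0497
```

Call:
move_arm:
  delta_pos:
    - [0,0,0]
    - [0,0,0]
    - [0,0,0]
    - [0,0,0]
    - [0,0,0]
    - [0,0,0]
    - [0,0,0]
    - [0,0,0]
  angular:
    - [0.11,0,0]
    - [0.11,0,0]
    - [0.11,0,0]
    - [0.11,0,0]
    - [0,0,0]
    - [0,0,0]
    - [0,0,0]
    - [0,0,0]

```text
time_s: 34.1
position: [0.4915, -0.0965, 0.1553]
orientation: [0.627, -0.427, 0.372, -0.535]
contact_force: [-0.2, 0.1, -1.4]
grip_width: 0.0496
```

```bash
python3 - <<'E'
from h import *
sample('L+')
E
```

```text
L+ t 34.55 tilt 21.09937793428808 w 0.04998349959316712
  F [ 0.119   1.8405 -0.8018] T [-0.5434  0.0209  0.0126] +- [0.0405 0.0266 0.0286]
  eff [ -0.0026 -33.6307   0.6297 -12.6928  -0.4222  -0.5789  -0.0174] +- [0.117  0.0642 0.0328 0.0168 0.0092 0.0075 0.0091]
```

Call:
move_arm:
  delta_pos:
    - [0,0,0]
    - [0,0,0]
    - [0,0,0]
    - [0,0,0]
    - [0,0,0]
    - [0,0,0]
    - [0,0,0]
    - [0,0,0]
    - [0,0,0]
    - [0,0,0]
    - [0,0,0]
  angular:
    - [-0.145,0,0]
    - [-0.145,0,0]
    - [-0.145,0,0]
    - [-0.145,0,0]
    - [-0.145,0,0]
    - [-0.145,0,0]
    - [0,0,0]
    - [0,0,0]
    - [0,0,0]
    - [0,0,0]
    - [0,0,0]

```text
time_s: 35.7
position: [0.4937, -0.0931, 0.1549]
orientation: [-0.416, 0.635, -0.553, 0.344]
contact_force: [0.1, -0.0, -1.2]
grip_width: 0.05
```

```bash
python3 - <<'E'
from h import *
sample('L-')
E
```

```text
L- t 36.15 tilt -24.82155560473273 w 0.049647294735471616
  F [0.0558 1.6744 0.8561] T [0.5797 0.0031 0.0029] +- [0.0139 0.023  0.0503]
  eff [  0.0519 -56.1819   9.6871 -14.6841   0.9266   1.7691   0.0097] +- [0.0245 0.2203 0.0281 0.0122 0.0029 0.0087 0.0003]
```

Call:
move_arm:
  delta_pos:
    - [0,0,0]
    - [0,0,0]
    - [0,0,0]
    - [0,0,0]
    - [0,0,0]
    - [0,0,0]
    - [0,0,0]
  angular:
    - [0.115,0,0]
    - [0.115,0,0]
    - [0.115,0,0]
    - [0,0,0]
    - [0,0,0]
    - [0,0,0]
    - [0,0,0]

```text
time_s: 36.9
position: [0.4951, -0.0926, 0.153]
orientation: [-0.519, 0.556, -0.485, 0.432]
contact_force: [0.1, -0.2, -2.0]
grip_width: 0.0495
```

```bash
python3 - <<'E'
from h import *
sample('L-5')
E
```

```text
L-5 t 37.35 tilt -5.078253633182633 w 0.04993383507173602
  F [0.1523 1.7903 0.1845] T [ 0.088  -0.0119 -0.0245] +- [0.0303 0.0141 0.0302]
  eff [ -0.0015 -45.0027   6.9174 -15.0748   0.0933   0.3533   0.0027] +- [0.0473 0.2139 0.0403 0.0324 0.0044 0.006  0.001 ]
```

Call:
move_arm:
  delta_pos:
    - [0,0,0]
    - [0,0,0]
    - [0,0,0]
    - [0,0,0]
    - [0,0,0]
    - [0,0,0]
    - [0,0,0]
    - [0,0,0]
    - [0,0,0]
  angular:
    - [0.0875,0,0]
    - [0.0875,0,0]
    - [0,0,0]
    - [0,0,0]
    - [0,0,0]
    - [0,0,0]
    - [0,0,0]
    - [0,0,0]
    - [0,0,0]

```text
time_s: 38.3
position: [0.494, -0.0927, 0.1532]
orientation: [0.565, -0.508, 0.446, -0.473]
contact_force: [0.2, -0.4, -2.3]
grip_width: 0.0496
```

```bash
python3 - <<'E'
from h import *
sample('L+5')
E
```

```text
L+5 t 38.75 tilt 4.959017521904581 w 0.04952882774082212
  F [-0.1429  1.8086 -0.1849] T [-0.1609  0.006  -0.0062] +- [0.0263 0.0358 0.0334]
  eff [ -0.0217 -39.6683   4.9955 -14.6752  -0.2863  -0.2825   0.0006] +- [0.012  0.0134 0.0019 0.0136 0.0001 0.0002 0.0004]
```

```bash
cat > fit.py <<'E'
from h import *
import sys
L=[l.split() for l in open('log.txt')]
tilt=dict(zip([l[0] for l in L],[22.745,-24.635,-4.879,5.159,19.556,-27.828,-8.082,1.956,21.273,21.099,-24.822,-5.078,4.959]+[float(x) for x in sys.argv[1:]]))
D=[]
for l in L:
    v=np.array(l[1:],float);t=np.radians(tilt[l[0]])
    W=v[1]*np.cos(t)-v[2]*np.sin(t);Fh=v[1]*np.sin(t)+v[2]*np.cos(t)
    D.append((l[0][0],t,v[3],W,Fh,v[5]));print(l[0],np.degrees(t),'T',v[3],'W',W,'Fh',Fh, 'j',v[13:])
Wm={k:np.mean([d[3] for d in D if d[0]==k]) for k in 'RML'};print(Wm)
for hyp in ['R','M','L','-']:
  for lev in (.15,.2,.25,.3):
    A=[];y=[]
    for k,t,T,W,Fh,_ in D:
        s=np.sin(t)
        y.append(T+lev*Wm[k]*s-(0.0376*np.cos(t)*np.sign(t) if k==hyp else 0));A.append([k=='R',k=='M',k=='L',s])
    A=np.array(A,float)*1;x,_,_,_=np.linalg.lstsq(A*np.where(A[:,:3].sum(1)>0,1,1)[:,None],np.array(y),rcond=None)
    r=np.array(y)-A@x;print(hyp,lev,x,'chi2',(r**2).sum()/.009**2)
E
python3 fit.py
```

```text
R+ 22.745 T -0.5883 W 1.9536224240660687 Fh 0.125705505791186 j [ 0.8331  0.4914 -0.2939  2.062  -0.4058  0.3386 -0.4636]
R- -24.635 T 0.5795 W 1.8468106963497217 Fh -0.03786372734234966 j [ 0.1954  0.8296  0.2372  1.3384  0.0332  1.3654 -1.0402]
R-5 -4.879 T 0.0793 W 2.0031906372086246 Fh 0.1014929110810451 j [ 0.3107  0.6266  0.1634  1.6597 -0.0708  0.9403 -0.927 ]
R+5 5.159 T -0.1585 W 2.036815728462282 Fh -0.313218547165815 j [ 0.4215  0.5475  0.0867  1.815  -0.1644  0.7225 -0.8057]
M+ 19.556 T -0.4935 W 2.253207778475759 Fh -0.008158861215453062 j [ 0.4879  0.4101 -0.0822  2.1723 -0.5432  0.3254 -0.5057]
M- -27.828 T 0.6517 W 2.18569580282299 Fh 0.22069915614239888 j [-0.017   0.826   0.3716  1.4154 -0.0854  1.3922 -1.0684]
M-5 -8.082 T 0.173 W 2.4646997471008207 Fh 0.05846808224280181 j [ 0.0423  0.6088  0.3299  1.7384 -0.1759  0.9676 -0.9707]
M+5 1.9559999999999997 T -0.0702 W 2.384897572715461 Fh -0.038320981927702474 j [ 0.1174  0.5147  0.2742  1.9007 -0.2598  0.7432 -0.8654]
M+b 21.273 T -0.5184 W 2.215355607953197 Fh 0.20835472231346563 j [ 0.4894  0.4193 -0.0704  2.1835 -
[... 950 characters left out ...]
66
M 0.2 [-0.0312 -0.0213 -0.0313 -1.0562] chi2 28.36246554666698
M 0.25 [-0.0311 -0.021  -0.0311 -0.9522] chi2 31.425952469578927
M 0.3 [-0.0311 -0.0208 -0.031  -0.8482] chi2 37.0581117081512
L 0.15 [-0.0311 -0.0143 -0.0315 -1.1495] chi2 117.110666206538
L 0.2 [-0.0311 -0.0141 -0.0314 -1.0455] chi2 138.5179677521083
L 0.25 [-0.0311 -0.0138 -0.0312 -0.9415] chi2 162.49394161333902
L 0.3 [-0.031  -0.0135 -0.0311 -0.8375] chi2 189.03858779022994
- 0.15 [-0.031  -0.0151 -0.0308 -1.12  ] chi2 35.88693046744254
- 0.2 [-0.0309 -0.0148 -0.0307 -1.016 ] chi2 48.840140948611165
- 0.25 [-0.0309 -0.0145 -0.0305 -0.912 ] chi2 64.3620237454401
- 0.3 [-0.0308 -0.0142 -0.0304 -0.808 ] chi2 82.4525788579294
```

The three-tin comparison rules out the right and left tins: chi² is over 100 if either one held the ball. The middle tin fits the ball. Its weight predicts a steeper torque slope than I measured, and the shortfall matches the ball. My earlier reading of M as silent leaned on a 2° tip that was too small to make the ball roll. I'll return the left tin, then retest the middle one.

Call:
move_arm:
  delta_pos:
    - [0,0,0]
    - [0,0,0]
    - [0,0,0]
  angular:
    - [-0.087,0,0]
    - [0,0,0]
    - [0,0,0]

```text
time_s: 39.1
position: [0.4942, -0.0926, 0.153]
orientation: [0.543, -0.532, 0.466, -0.453]
contact_force: [-0.4, -0.1, -1.3]
grip_width: 0.0494
```

```bash
python3 - <<'E'
from h import *
go([.5685,-.0867,.0095],target_R(np.radians(8.2),1))
E
```

```text
pos [ 0.4942 -0.0926  0.153 ] delta cm (tool) [ 0.9074 14.3411  7.4253] rotvec [-0.0005  0.0127 -0.0237] delta in target frame [ 0.4726 14.354   7.4408]
```

Call:
move_arm:
  delta_pos:
    - [0,0,0]
    - [0.5,0,0]
    - [0,2,0]
    - [0,2.5,0]
    - [0,2.5,0]
    - [0,2.5,0]
    - [0,2.0,0]
    - [0,1.5,0]
    - [0,0.7,0]
    - [0,0,0]
    - [0,0,0]
  angular:
    - [0,0.013,-0.024]
    - [0,0,0]
    - [0,0,0]
    - [0,0,0]
    - [0,0,0]
    - [0,0,0]
    - [0,0,0]
    - [0,0,0]
    - [0,0,0]
    - [0,0,0]
    - [0,0,0]

```text
time_s: 40.2
position: [0.4949, -0.0983, 0.017]
orientation: [0.534, -0.534, 0.463, -0.464]
contact_force: [0.9, 0.4, -2.3]
grip_width: 0.0495
```

```bash
python3 - <<'E'
from h import *
go([.5685,-.0867,.0095],target_R(np.radians(8.2),1))
E
```

```text
pos [ 0.4949 -0.0983  0.017 ] delta cm (tool) [-0.1118  0.7497  7.4526] rotvec [-0.0005 -0.0017  0.0004] delta in target frame [-0.0991  0.7463  7.4531]
```

Call:
move_arm:
  delta_pos:
    - [-0.1,0.7,0]
    - [0,0,1.0]
    - [0,0,1.5]
    - [0,0,1.5]
    - [0,0,1.5]
    - [0,0,1.3]
    - [0,0,0.6]
    - [0,0.2,0]
    - [0,0.15,0]
    - [0,0,0]
    - [0,0,0]
  angular:
    - [0,0,0]
    - [0,0,0]
    - [0,0,0]
    - [0,0,0]
    - [0,0,0]
    - [0,0,0]
    - [0,0,0]
    - [0,0,0]
    - [0,0,0]
    - [0,0,0]
    - [0,0,0]

```text
time_s: 41.3
position: [0.5683, -0.086, 0.0068]
orientation: [0.535, -0.534, 0.463, -0.463]
contact_force: [1.0, 1.5, 5.5]
grip_width: 0.0497
```

Call:
move_arm:
  delta_pos:
    - [0,0,0]
    - [0,0,0]
    - [0,0,0]
    - [0,0,0]
  angular:
    - [0,0,0]
    - [0,0,0]
    - [0,0,0]
    - [0,0,0]
  grip: 0.74

```text
time_s: 41.7
position: [0.5672, -0.0865, 0.0056]
orientation: [-0.534, 0.534, -0.464, 0.463]
contact_force: [0.8, 0.2, -0.3]
grip_width: 0.0697
```

```bash
python3 - <<'E'
from h import *
p,R,o=pose();print(o['time_s'])
go([.5812,-.1708,.10],target_R(np.radians(8.2),1))
im=env.snapshot('wrist');cv2.imwrite('pics/w11.png',im[:,:,::-1])
E
```

```text
41.7
pos [ 0.5672 -0.0865  0.0056] delta cm (tool) [ 8.5414 -9.4367  0.1832] rotvec [ 0.0012 -0.0016  0.0001] delta in target frame [ 8.541  -9.4371  0.1813]
```

View pics/w11.png

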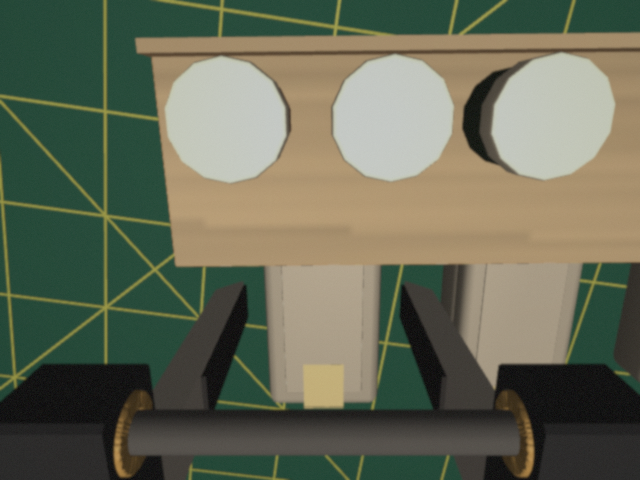

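The left tin is back in its bay, centred at column 323. Now the middle tin again.

Call:
move_arm:
  delta_pos:
    - [0,-2,0]
    - [0,-2,0]
    - [0,-2,0]
    - [1,-1.5,0]
    - [2,0,0]
    - [2,0,0]
    - [2,0,0.2]
    - [1.5,0,0]
    - [0,0,0]
    - [0,1.0,0]
    - [0,2,0]
    - [0,2,0]
    - [0,1.5,0]
    - [0,0.95,0]
    - [0,0,0]
    - [0,0,0]
  angular:
    - [0,0,0]
    - [0,0,0]
    - [0,0,0]
    - [0,0,0]
    - [0,0,0]
    - [0,0,0]
    - [0,0,0]
    - [0,0,0]
    - [0,0,0]
    - [0,0,0]
    - [0,0,0]
    - [0,0,0]
    - [0,0,0]
    - [0,0,0]
    - [0,0,0]
    - [0,0,0]

```text
time_s: 43.35
position: [0.5819, -0.1701, 0.0065]
orientation: [-0.534, 0.534, -0.463, 0.463]
contact_force: [-0.4, 0.4, -0.7]
grip_width: 0.0688
```

```bash
python3 - <<'E'
from h import *
go([.5812,-.1708,.006],target_R(np.radians(8.2),1));print(env.observe()['contact_force'])
E
```

```text
pos [ 0.5819 -0.1701  0.0065] delta cm (tool) [ 0.0558  0.0503 -0.0804] rotvec [ 0.0003 -0.001   0.0002] delta in target frame [ 0.0557  0.0502 -0.0805]
[-0.3864  0.3836 -0.7381]
```

Call:
move_arm:
  delta_pos:
    - [0,0,0]
    - [0,0,0]
    - [0,0,0]
    - [0,0,0]
    - [0,-0.3,0]
    - [0,0,0]
  angular:
    - [0,0,0]
    - [0,0,0]
    - [0,0,0]
    - [0,0,0]
    - [0,0,0]
    - [0,0,0]
  grip: 0

```text
time_s: 43.95
position: [0.5816, -0.1702, 0.0094]
orientation: [-0.534, 0.534, -0.463, 0.463]
contact_force: [-0.2, 0.3, -2.0]
grip_width: 0.0496
```

Call:
move_arm:
  delta_pos:
    - [0,0,-0.8]
    - [0,0,-1.5]
    - [0,0,-1.5]
    - [0,0,-1.5]
    - [0,0,-1.5]
    - [0,0,-1.2]
    - [0,0,0]
    - [0,-1,0]
    - [0,-2,0]
    - [0,-2,0]
    - [0,-2,0]
    - [0,-2,0]
    - [0,-2,0]
    - [0,-2,0]
    - [0,-1,0]
    - [0,0,0]
  angular:
    - [0,0,0]
    - [0,0,0]
    - [0,0,0]
    - [0,0,0]
    - [0,0,0]
    - [0,0,0]
    - [0,0,0]
    - [0,0,0]
    - [0,0,0]
    - [0,0,0]
    - [0,0,0]
    - [0,0,0]
    - [0,0,0]
    - [0,0,0]
    - [0,0,0]
    - [0,0,0]

```text
time_s: 45.55
position: [0.5042, -0.1817, 0.151]
orientation: [0.535, -0.534, 0.462, -0.464]
contact_force: [-0.4, -0.5, -2.1]
grip_width: 0.0498
```

Call:
move_arm:
  delta_pos:
    - [0,0,0]
    - [0,0,0]
    - [0,0,0]
    - [0,0,0]
    - [0,0,0]
    - [0,0,0]
    - [0,0,0]
    - [0,0,0]
  angular:
    - [0.11,0,0]
    - [0.11,0,0]
    - [0.11,0,0]
    - [0.1,0,0]
    - [0,0,0]
    - [0,0,0]
    - [0,0,0]
    - [0,0,0]

```text
time_s: 46.35
position: [0.5064, -0.1786, 0.1487]
orientation: [0.633, -0.416, 0.361, -0.544]
contact_force: [0.4, 0.4, -1.5]
grip_width: 0.0494
```

```bash
python3 - <<'E'
from h import *
sample('Mc+24')
E
```

```text
Mc+24 t 46.8 tilt 23.204499861896387 w 0.04951177700859724
  F [-0.2666  1.6481 -0.9433] T [-0.548   0.0037  0.0394] +- [0.0235 0.0338 0.022 ]
  eff [  0.0299 -37.6122   0.2253 -12.8329  -0.5718  -0.0819  -0.0178] +- [0.3234 0.0563 0.0878 0.0305 0.01   0.0164 0.0092]
```

Call:
move_arm:
  delta_pos:
    - [0,0,0]
    - [0,0,0]
    - [0,0,0]
    - [0,0,0]
    - [0,0,0]
    - [0,0,0]
  angular:
    - [-0.14,0,0]
    - [-0.14,0,0]
    - [0,0,0]
    - [0,0,0]
    - [0,0,0]
    - [0,0,0]

```text
time_s: 47.45
position: [0.5077, -0.1758, 0.1459]
orientation: [0.594, -0.47, 0.416, -0.503]
contact_force: [0.2, 0.1, -2.6]
grip_width: 0.05
```

```bash
python3 - <<'E'
from h import *
sample('Mc+7')
E
```

```text
Mc+7 t 47.9 tilt 12.188587777250708 w 0.04949054982884453
  F [ 0.0337  2.4494 -0.6427] T [-0.2871 -0.0194 -0.0201] +- [0.036  0.0203 0.0427]
  eff [ -0.0579 -41.006    3.7336 -14.4287  -0.5539  -0.4106   0.0081] +- [0.3031 0.1146 0.0969 0.0385 0.0141 0.0084 0.0069]
```

Call:
move_arm:
  delta_pos:
    - [0,0,0]
    - [0,0,0]
    - [0,0,0]
    - [0,0,0]
    - [0,0,0]
    - [0,0,0]
    - [0,0,0]
    - [0,0,0]
  angular:
    - [-0.12,0,0]
    - [-0.12,0,0]
    - [0,0,0]
    - [0,0,0]
    - [0,0,0]
    - [0,0,0]
    - [0,0,0]
    - [0,0,0]

```text
time_s: 48.75
position: [0.509, -0.1753, 0.1466]
orientation: [-0.534, 0.539, -0.472, 0.449]
contact_force: [0.5, 0.4, -3.1]
grip_width: 0.0498
```

```bash
python3 - <<'E'
from h import *
sample('Mc-7')
E
```

```text
Mc-7 t 49.2 tilt -1.570059145649786 w 0.04976062306094252
  F [ 0.0539  2.6193 -0.0006] T [ 0.0369 -0.006  -0.0092] +- [0.03   0.0234 0.0282]
  eff [  0.0476 -46.8431   7.0148 -15.3906  -0.0148   0.1248   0.0032] +- [0.0187 0.0362 0.0119 0.0274 0.0015 0.0081 0.0008]
```

Call:
move_arm:
  delta_pos:
    - [0,0,0]
    - [0,0,0]
    - [0,0,0]
    - [0,0,0]
    - [0,0,0]
    - [0,0,0]
    - [0,0,0]
  angular:
    - [-0.14,0,0]
    - [-0.14,0,0]
    - [0,0,0]
    - [0,0,0]
    - [0,0,0]
    - [0,0,0]
    - [0,0,0]

```text
time_s: 49.95
position: [0.5089, -0.1755, 0.1473]
orientation: [-0.454, 0.608, -0.53, 0.379]
contact_force: [-0.5, 0.1, -2.0]
grip_width: 0.0496
```

```bash
python3 - <<'E'
from h import *
sample('Mc-24')
E
```

```text
Mc-24 t 50.4 tilt -17.60778600766704 w 0.05004489891341085
  F [0.2512 2.2785 0.9564] T [ 0.4106  0.0004 -0.0226] +- [0.0257 0.0293 0.0377]
  eff [  0.0457 -55.2315   9.7375 -15.3422   0.7802   1.1737   0.0081] +- [0.0331 0.1672 0.0252 0.0128 0.0024 0.005  0.0006]
```

```bash
python3 fit.py 23.204 12.189 -1.57 -17.608 | grep -v ^[RML][-+c]; python3 - <<'E'
from h import *
yaw=np.radians(8.2)
# put tin centre over tray: grasp is ~7 mm toward robot of tin centre; raise
go([.497,.249,.16],target_R(yaw,1))
E
```

```text
{'R': np.float64(1.960109871521674), 'M': np.float64(2.3332829517624165), 'L': np.float64(1.8755665347334978)}
R 0.15 [-0.0311 -0.0063 -0.0309 -1.1225] chi2 163.14979531273238
R 0.2 [-0.031  -0.0059 -0.0307 -1.0155] chi2 192.6229357152795
R 0.25 [-0.031  -0.0054 -0.0305 -0.9085] chi2 225.8993684868421
R 0.3 [-0.0309 -0.005  -0.0303 -0.8015] chi2 262.9790936274206
M 0.15 [-0.0312 -0.0089 -0.0314 -1.1537] chi2 64.41736824829518
M 0.2 [-0.0311 -0.0084 -0.0311 -1.0467] chi2 67.64168657761707
M 0.25 [-0.0311 -0.008  -0.0309 -0.9396] chi2 74.66929727595459
M 0.3 [-0.031  -0.0076 -0.0307 -0.8326] chi2 85.50020034330792
L 0.15 [-0.031  -0.0063 -0.0311 -1.1221] chi2 174.7418515748486
L 0.2 [-0.0309 -0.0059 -0.0309 -1.015 ] chi2 207.56059891334206
L 0.25 [-0.0309 -0.0055 -0.0307 -0.908 ] chi2 244.18263862085144
L 0.3 [-0.0308 -0.005  -0.0305 -0.801 ] chi2 284.6079706973765
- 0.15 [-0.0308 -0.0074 -0.0305 -1.0984] chi2 73.20418467210781
- 0.2 [-0.0308 -0.0069 -0.0303 -0.9913] chi2 95.05726144475501
- 0.25 [-0.0307 -0.0065 -0.0301 -0.8843] chi2 120.71363058641785
- 0.3 [-0.0306 -0.0061 -0.0299 -0.7773] chi2 150.17329209709632
pos [ 0.5094 -0.1749  0.1462] delta cm (tool) [-42.1117  -2.0724   4.7968] rotvec [ 0.3075  0.0121 -0.0188] delta in target frame [-42.1378  -1.3818   4.8167]
```

All the evidence points to the middle tin, so I'll level it and carry it over to the tray.

Call:
move_arm:
  delta_pos:
    - [0,0,0]
    - [0,0,0]
    - [0,0,0]
    - [-1.0,0,0.1]
    - [-2.0,0,0.2]
    - [-3.0,0,0.35]
    - [-3.0,0,0.35]
    - [-3.0,0,0.35]
    - [-3.0,0,0.35]
    - [-3.0,0,0.35]
    - [-3.0,0,0.35]
    - [-3.0,0,0.35]
    - [-3.0,0,0.35]
    - [-3.0,0,0.35]
    - [-3.0,0,0.35]
    - [-3.0,0,0.35]
    - [-3.0,0,0.35]
    - [-2.0,0,0.2]
    - [-1.0,0,0.1]
    - [0,0,0]
  angular:
    - [0.1,0,0]
    - [0.1,0,0]
    - [0.1075,0.012,-0.019]
    - [0,0,0]
    - [0,0,0]
    - [0,0,0]
    - [0,0,0]
    - [0,0,0]
    - [0,0,0]
    - [0,0,0]
    - [0,0,0]
    - [0,0,0]
    - [0,0,0]
    - [0,0,0]
    - [0,0,0]
    - [0,0,0]
    - [0,0,0]
    - [0,0,0]
    - [0,0,0]
    - [0,0,0]

```text
time_s: 52.45
position: [0.4975, 0.2495, 0.1462]
orientation: [-0.535, 0.535, -0.463, 0.462]
contact_force: [-0.3, -0.9, -2.0]
grip_width: 0.0497
```

Call:
move_arm:
  delta_pos:
    - [0,0,0]
    - [0,0,0]
    - [0,0,0]
  angular:
    - [0,0,0]
    - [0,0,0]
    - [0,0,0]

```text
time_s: 52.75
position: [0.4981, 0.2462, 0.1467]
orientation: [0.534, -0.533, 0.464, -0.464]
contact_force: [-0.7, -0.3, -1.6]
grip_width: 0.0497
```

```bash
python3 - <<'E'
from h import *
go([.4965,.249,.14],target_R(np.radians(8.2),1))
print(env.observe()['time_s'])
E
```

```text
pos [0.4981 0.2462 0.1467] delta cm (tool) [-0.2992  0.6726 -0.1237] rotvec [ 0.     -0.0041 -0.0004] delta in target frame [-0.2999  0.6725 -0.1225]
52.75
```

Call:
move_arm:
  delta_pos:
    - [-0.3,0.6,-0.1]
    - [0,0,0]
    - [0,0,0]
    - [0,0,0]
    - [0,0,0]
    - [0,0,0]
    - [0,0,0]
    - [0,0,0]
  angular:
    - [0,0,0]
    - [0,0,0]
    - [0,0,0]
    - [0,0,0]
    - [0,0,0]
    - [0,0,0]
    - [0,0,0]
    - [0,0,0]

```text
time_s: 53.55
position: [0.4964, 0.2505, 0.1406]
orientation: [0.534, -0.534, 0.464, -0.463]
contact_force: [0.7, -0.2, -2.1]
grip_width: 0.0495
```

```bash
python3 - <<'E'
from h import *
go([.4965,.249,.14],target_R(np.radians(8.2),1))
for n in ['top','wrist']:
    im=env.snapshot(n);cv2.imwrite(f'pics/{n}_end.png',im[:,:,::-1])
p,R,o=pose();print(o['time_s'],np.abs(o['qvel']).max(),R.as_matrix()[2])
E
```

```text
pos [0.4964 0.2505 0.1406] delta cm (tool) [ 0.1463  0.0579 -0.0142] rotvec [-0.0001 -0.0019 -0.0008] delta in target frame [ 0.1462  0.058  -0.0145]
53.65 0.002153959678286391 [-0.0008 -1.      0.0001]
```

View pics/top_end.png

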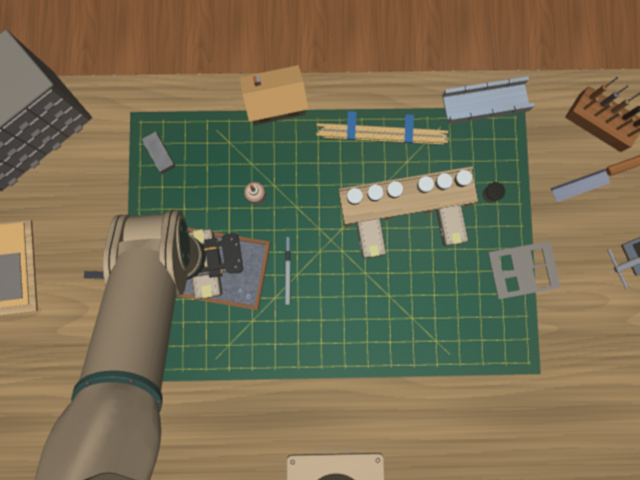

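View pics/wrist_end.png

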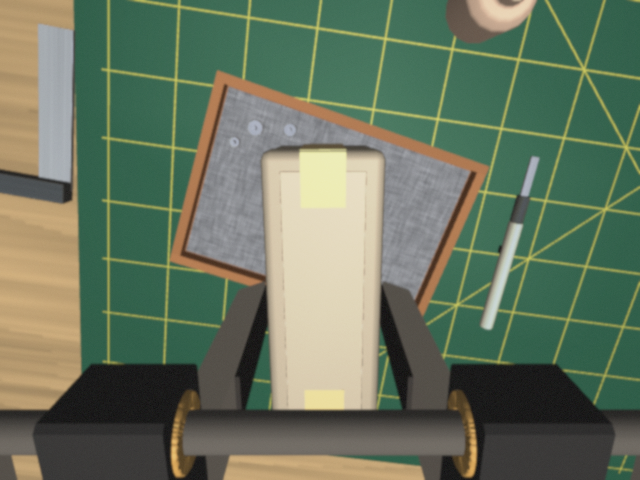

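The top view shows the left and right tins in their bays and the bystanders unmoved. The middle tin is held over the tray, still and level, so I'll sign off.

```bash
python3 -c "
from bench import env
print(env.sign_off())"
```

```text
the job is handed in; nothing more can be done
None
```

The job is handed in. The gripper is holding the middle tin, which I judge to be the one with the loose ball, still and level with its centre about 15 cm above the middle of the tray. I signed off at 53.65 s.

**Testing:** I drew out and tipped the right, middle, left and then the middle tin again. Every tin was tipped past 20° each way. The middle tin's first upward tip reached only 19.6°, so I repeated it and got 21.3°. On its second time out, the middle tin tipped 23° up but only about 18° down. It had already gone 28° down the first time.

**Order:** I put the middle tin back after its first test because I took it for silent. That reading relied on a 2° tip that was probably too small to make the ball roll. I fetched it again after comparing all three tins.

**How sure I am:** This rests on a comparison of wrist torque, not on a knock I detected.
- **Left and right tins:** the torque readings clearly rule out the ball being in either one.
- **Middle tin:** it fits holding the ball, and its retest agreed. The fit is not perfect, because readings at small tips are noisy and "no ball at all" fitted only somewhat worse.

**Last checks:** The final top view shows the left and right tins in their bays, about as far in as they were, and nothing else on the bench visibly moved. The gripper reads a 49.5 mm opening on the 50 mm tin, the arm is at rest, and the tool is within 0.1° of vertical.

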